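# Put the roast reference tile away in its hinged case

## Task

Take the roast colour reference tile out of its drip rack and lean it, standing on its short edge and lying flat back, on the sloped steel easel; let go and take it again by its two long side edges. Then lay it flat in the cradle of its open case, between the end stops and corner posts so that nothing stands above the rim, without dropping it in, let go, and swing the lid fully shut. Leave the bowl, the glass and the saucer of beans where they are.

Things in the scene. Friction and masses are not known exactly. Their poses are not given: they have to be found in the camera images.
- tile_center (a point): Centre of the loose tile: white ceramic plate, three brown swatches on both faces, 120 long x 60 wide x 10 mm thick, 0.12 to 0.24 kg. Axes: x through the thickness, y along the width, z along the length. It starts upright in the rack slot, z up, standing on the slot floor 10 mm above the table: its top short edge is at 130 mm.
- rack: Fixed wooden drip rack, 70 (x) x 100 (y) x 30 mm high, origin centre of its underside. One slot in the middle, 14 mm wide in x and 68 mm in y, from 10 to 30 mm height, holds the tile's lower end; the tile's faces look along the rack's x.
- easel: Fixed steel easel; base plate 140 x 100 x 10 mm, origin at table level. Its sloped face looks to its own -x (roughly the robot), 50 degrees from level: a plate only 36 mm wide and 6 mm thick that ends 80 mm up-slope from a foot lip; nothing behind it higher up. A leaning tile sticks out 12 mm at both sides and 40 mm at the top: fingers may pass behind it there.
- easel_rest (a point): Where the centre of the leaning tile comes to lie: 60 mm up-slope from the foot lip, 5 mm off the sloped face. Axes: x up the slope (50 degrees above level), y level across, z square off the face (up and towards the easel's -x side). The lip is 36 mm wide and stands 19 mm off the face; its corner with the face is 26 mm above the table.
- case: Fixed grey plastic case, outside 160 (x) x 160 (y) x 31 mm high, walls and floor 5 mm, origin centre of its underside. Its hinge is on its +x side, the far side from the robot. In the middle of its floor, along x, is a black bed 36 mm wide (y), its top 18 mm above the table.
- case_bed (a point): Where the centre of the flat tile belongs, 23 mm above the table; axes as the case. Tile length along x, either face up. End stops: inner faces 130 mm apart in x. Four corner posts 8 mm square at x = +-48, y = +-39 mm. All tops 25 mm above the table; 5 mm play round the tile. Beside the bed, between the posts, fingers have room down to the case floor, 5 mm above the table.
- lid (a joint): Case lid angle, rad: 0 is fully shut on the rim, grows as it opens; starts at about 1.65 to 1.8 (a little past upright), stop at 1.9. A stiff friction hinge: it stays where it is left and takes about 2 to 4 N at the free edge to push shut.
- lid_hinge (a point): Middle of the lid's hinge line, at the far top edge of the case, 31.5 mm above the table. It turns with the lid: y along the hinge line, x from the free edge to the hinge, z out of the lid's outer face. The lid is a grey panel 160 x 160 x 8 mm with a small tab, 50 mm wide and 13 mm long, on the middle of its free edge.
- lid_edge (a point): Middle of the lid's free edge (tab not counted), 160 mm from the hinge line, at half the panel's thickness.
- bowl: Bystander: loose white cupping bowl, 90 mm across, 60 mm high, origin under its centre.
- glass: Bystander: loose drinking glass, 68 mm across, 90 mm high, origin under its centre.
- saucer: Bystander: loose white saucer with coffee beans, 120 mm across, 24 mm high, origin under its centre.
There are look-alikes about, which are no part of the job. Several things look just like the easel: the one meant starts farthest to the robot's right.

How it is judged:
By the outcome, as a careful person would: the job done as asked, in the order asked, and still so for the second after the job is handed in, with the robot touching nothing.
It also fails if it takes over 72 s, if anything falls off the work surface, if the arm or the gripper's body presses on something with over 40 N, if the wrist force passes 120 N, or if a joint passes its speed limit or range.

## Robot

A 6-joint arm with a two-finger parallel gripper is mounted at the origin on the work surface. World frame = base frame: x ahead of the robot, y to its left, z up, the work surface at z = 0. Lengths are in m, angles in rad, forces in N, time in s.
With the tool pointing down it reaches from about 0.35 to 0.775 m from the base axis. Payload 7.3 kg.
Tool frame: the origin (TCP) lies on the centre line of the jaws, within the pads' length; the fingertips stand 17 mm ahead of it and the grasp point (between the pads) lies 2 mm behind it (robot.tip_extent is the distance from the TCP to the fingertips, in m); z points along the fingers, y is the line along which they close (so a half turn about z gives the same grasp; the last joint's range is limited). The gripper opens to 92 mm and grips with 3 to 60 N. Pads are 19 mm wide; open, the fingers measure 130 mm over their backs; the gripper's body (75 mm by 190 mm) begins 47 mm behind the grasp point.
Start: joints at [1.147, 0.342, 1.524, -0, 1.275, -0.146], TCP at [0.144, 0.505, 0.244] pointing down, gripper open.
Joint ranges: [-2.53, 2.53], [-0.77, 2.02], [0.04, 2.7], [-1, 4.14], [0.28, 2.66], [-3.11, 3.11]. Speed limits (rad/s): [2.57, 2.57, 3.14, 3.14, 3.14, 3.14].

## Interface

Orientations are given as [roll, pitch, yaw] about the fixed x, y, z axes, in that order (R = Rz(yaw) Ry(pitch) Rx(roll)).
In Python, from cell import robot gives the robot as it stands.
- The arm moves only by the tool step_arm, never from a script. Its argument "motion" is a list of rows, each a list of 2 entries, a list of its own where there are three numbers: the shift along the tool's x, y, z in units of 60 mm (1.0 is 60 mm), then the turn about the tool's z in rad. In form: [[[x, y, z], spin], ...]. A call has 1 to 10 rows; each row is the pose to reach, as a shift and turn from the pose commanded when the call began, along the tool's axes at that moment; what a row does not reach only later rows make up. A row lasts 1/8 s, in which the tool goes at most 62.5 mm and 10.7 degrees, less where a joint would pass 70% of its speed; a pose out of reach is approached as far as the arm can. A call with a gripper value outside its range is refused whole. "hand" is the closure in counts, from 0 (fully open) to 255 (shut), set as the call begins (left out, the last holds). The fingers move at their own pace and stop on an object; "squeeze" is the grip in N (left out, the last holds). Time passes only in rows, so rows that repeat a pose let the fingers close. It gives the time, the measured TCP pose, the force, the opening and the grip force at its end, in the units of the state.
- robot.observe(): the state, without advancing time (a new reading comes with each control period).
- robot.read_camera(name): name is "scene" or "top" or "wrist"; returns a dict with "pixels" (420x560x3 uint8, red, green, blue), "intrinsics" (3x3 intrinsics, pixels), "k1" (the pictures are not rectified: a ray, as slopes to the right and down, at radius r is drawn at 1 + k1 r^2 times it, then the intrinsics apply), "xyz" and "rotation" of the camera in the world; the wrist camera has in their place "T_tool_cam" (4x4, takes a point from camera to tool coordinates, whose origin is the TCP and whose axes are the flange's). Camera axes: x right, y up, looking along -z (the intrinsics and any distortion apply to the point x, -y, -z); pixel columns grow to the right and rows downward; lengths in m; the calibration is good to about 2 mm. A picture is of the moment at which its call begins: read the wrist's pose just before it. There is no depth.
- robot.hand_in(): hands the job in; it is judged then, once.
The state is a dict: "time": time; "qpos": joint angles; "qvel": joint speeds; "joint_efforts": joint torques, N m; "tool_pos": TCP position; "tool_rot": TCP orientation; "contact_force": force on the tool from outside, world axes, zero at the start; "torque": the same for the moment, N m; "opening": finger opening in m; "grip_force": force on a finger pad.
Only numpy, scipy, OpenCV 4.12 (cv2) and the standard library are available. Lean on these libraries where they do the work, as an engineer would, in place of code of your own. Each camera call takes 0.05 s, during which the arm holds its last target. There are 200 camera calls.

## Working session

There is one attempt and no reset: what is moved stays moved. The work goes in short steps, Python scripts to look and compute and a tool call to move; the robot and the scene stay as the last step left them, time stands still between calls to the robot, and variables do not carry over. Pictures are saved under pics/ and viewed, at most 10 in all, crops included, and the job is handed in when it is done.

Besides the shell and the picture viewer there is one more tool, called after "Request:" as name(argument=value, ...), one argument or row to a line, values as JSON. step_arm: Moves the arm, as the interface text tells. Its arguments: {"type":"object","properties":{"motion":{"type":"array"},"hand":{"type":"number"},"squeeze":{"type":"number"}},"required":["motion"]}

```bash
mkdir -p pics; ls
cat > h.py <<'E'
import numpy as np, cv2
from cell import robot
from scipy.spatial.transform import Rotation as Rn
def R(rpy): return Rn.from_euler('xyz',rpy).as_matrix()
def cam(name):
    s=robot.observe(); c=robot.read_camera(name)
    if 'T_tool_cam' in c:
        T=np.array(c['T_tool_cam']); Rt=R(s['tool_rot'])
        c['rotation']=Rt@T[:3,:3]; c['xyz']=Rt@T[:3,3]+np.array(s['tool_pos'])
    return c
def ray(c,uv):
    K=np.array(c['intrinsics'],float); k=c['k1']
    d=np.array([k,0,0,0],float)
    p=cv2.undistortPoints(np.array(uv,float).reshape(-1,1,2),K,d).reshape(-1,2)
    v=np.c_[p[:,0],-p[:,1],-np.ones(len(p))]@np.array(c['rotation']).T
    return np.array(c['xyz']),v
def onz(c,uv,z):
    o,v=ray(c,uv); return o+v*((z-o[2])/v[:,2])[:,None]
def proj(c,P):
    q=(np.atleast_2d(P)-np.array(c['xyz']))@np.array(c['rotation'])
    x=q[:,0]/-q[:,2]; y=-q[:,1]/-q[:,2]; f=1+c['k1']*(x*x+y*y)
    K=np.array(c['intrinsics']); return np.c_[K[0,0]*x*f+K[0,2],K[1,1]*y*f+K[1,2]]
def save(c,n,crop=None,s=1):
    im=c['pixels'][:,:,::-1]
    if crop: im=im[crop[1]:crop[3],crop[0]:crop[2]]
    cv2.imwrite('pics/'+n+'.png',cv2.resize(im,None,fx=s,fy=s,interpolation=cv2.INTER_CUBIC))
E
python3 - <<'E'
from h import *
import pickle
d={}
for n in ['scene','top']:
    c=cam(n); d[n]=c; save(c,n+'0',None,1.4); print(n,np.round(c['xyz'],3),np.round(c['rotation'],3).tolist(),c['intrinsics'],c['k1'])
pickle.dump(d,open('c0.pkl','wb'))
s=robot.observe(); print(s)
E
```

```text
pics
scene [ 1.007 -0.144  0.854] [0.594, -0.006, 1.235] [[399.03006515   0.         274.23802737]
 [  0.         399.03006515 211.7536108 ]
 [  0.           0.           1.        ]] -0.055158369790633495
top [0.34  0.007 1.038] [0.184, 0.019, -1.563] [[419.98256176   0.         278.34240788]
 [  0.         419.98256176 210.24543905]
 [  0.           0.           1.        ]] -0.06612640859805737
{'time': 0.1, 'qpos': array([ 1.14700073e+00,  3.42663387e-01,  1.52490997e+00, -3.99395054e-06,
        1.27540188e+00, -1.45986789e-01]), 'qvel': array([ 0.00132607, -0.00304112, -0.00380888,  0.00107803,  0.00011813,
       -0.00120551]), 'joint_efforts': array([ 1.93827822e-03, -4.32003057e+01, -2.44695801e+01,  7.20284041e-02,
        5.27072826e-02, -3.15952730e-05]), 'tool_pos': array([0.14381438, 0.50456936, 0.2431131 ]), 'tool_rot': array([-3.14022422e+00, -1.97343531e-04,  2.86378488e+00]), 'contact_force': array([0.40993501, 0.26167091, 0.21975389]), 'torque': array([-0.01219958, -0.01602065,  0.02997515]), 'grip_force': 0.0, 'opening': 0.0918323443364574}
```

View pics/scene0.png

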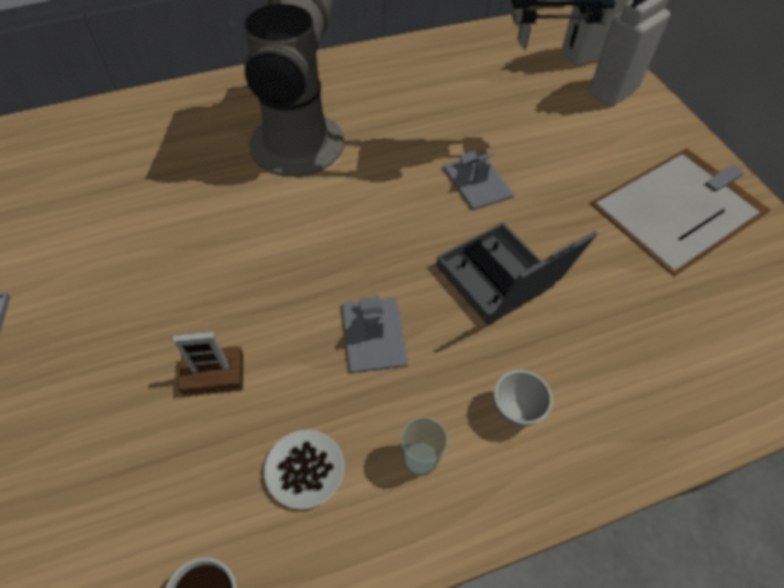

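View pics/top0.png

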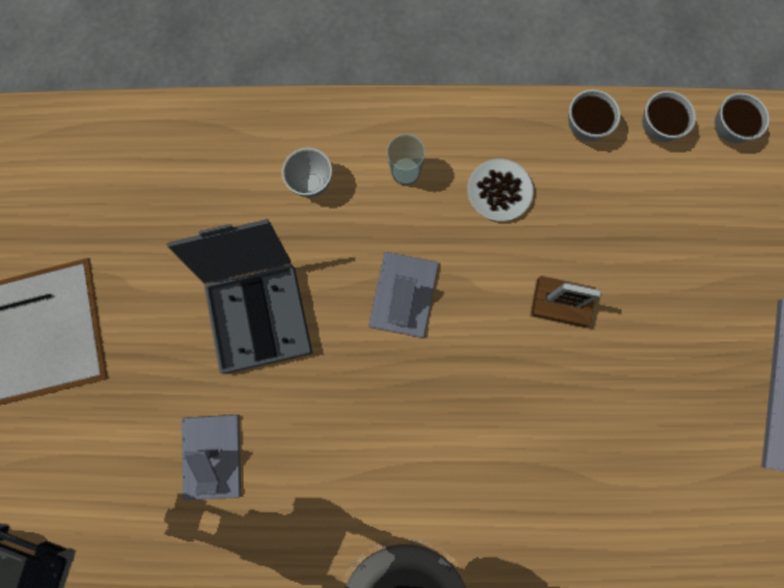

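Scene view: robot at (295,90), tile in rack (205,355), easels at (372,330) and (478,175), open case (500,270), saucer (305,468), glass (422,445), bowl (522,397). Top view (px/1.4): tile and rack at (565,300), easels at (405,294) and (212,456), case (262,320), a tray at the right edge (775,385) about 0.3 m long, so not an easel. The rightmost easel (smallest y) is the one at (405,294). I'll check it in a close crop mosaic.

Run:
```python
from h import *
import pickle
d=pickle.load(open('c0.pkl','rb'))
def cr(n,x,y,w,h,W,H): return cv2.resize(d[n]['pixels'][y:y+h,x:x+w,::-1],(W,H),interpolation=cv2.INTER_CUBIC)
a=np.hstack([cr('top',260,176,60,70,257,300),cr('top',370,190,66,50,396,300)])
a=cv2.resize(a,(800,360)); 
b=np.hstack([cr('top',118,152,110,120,220,240),cr('scene',236,205,60,65,222,240),cr('scene',305,155,130,80,358,240)])
b=cv2.resize(b,(800,240)); cv2.imwrite('pics/m1.png',np.vstack([a,b]))
c=d['top']; im=cv2.cvtColor(c['pixels'],cv2.COLOR_RGB2HSV)
for n,(x,y) in {'easel plate':(276,190),'table':(300,260),'rack':(385,220),'tile':(415,206),'casewall':(185,262),'bed':(180,240),'casefloor':(165,225),'lid':(165,180)}.items(): print(n,im[y,x])
# easel base plate
def big(m,roi):
    x,y,w,h=roi; mm=np.zeros_like(m); mm[y:y+h,x:x+w]=m[y:y+h,x:x+w]
    cs,_=cv2.findContours(mm,cv2.RETR_EXTERNAL,cv2.CHAIN_APPROX_NONE); k=max(cs,key=cv2.contourArea); return k
H,S,V=[im[:,:,i].astype(int) for i in range(3)]
m=((H>100)&(H<150)).astype(np.uint8)*255
k=big(m,(255,170,70,85)); r=cv2.minAreaRect(k); bx=cv2.boxPoints(r); P=onz(c,bx,0.01); print('easel',r,P.round(3).tolist(),np.linalg.norm(np.diff(P,axis=0),axis=1),P.mean(0))
```

```text
easel plate [109  31 116]
table [ 17 122 142]
rack [ 15 163  86]
tile [ 75   9 166]
casewall [ 17 121  76]
bed [105  36  28]
casefloor [101  24  84]
lid [100  26  30]Traceback (most recent call last):
  File "<stdin>", line 17, in <module>
  File "h.py", line 18, in onz
    o,v=ray(c,uv); return o+v*((z-o[2])/v[:,2])[:,None]
                                        ~^^^^^
IndexError: too many indices for array: array is 1-dimensional, but 2 were indexed
```

View pics/m1.png

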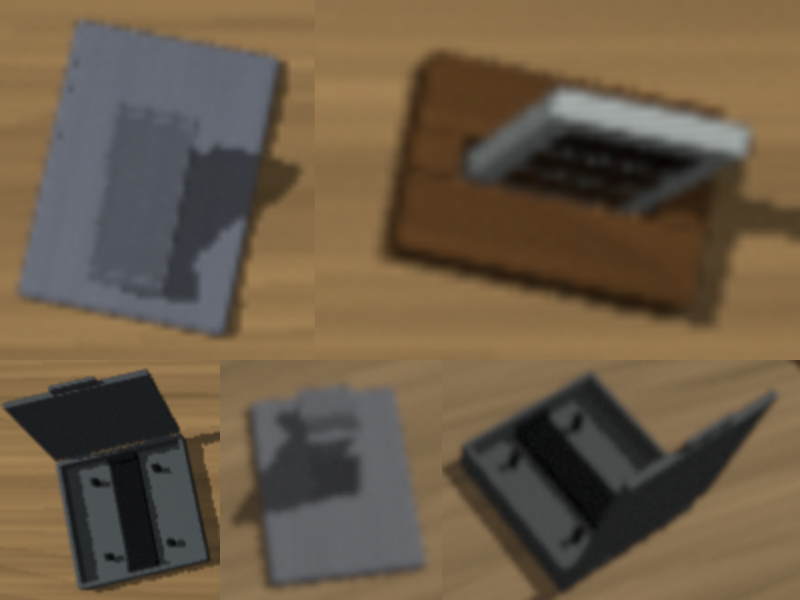

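Crops: the chosen easel (mosaic upper left) has a narrow sloped plate in its middle, the tile stands in the rack slot (upper right), and the case has its bed, four posts and lid beyond them. Camera rotation is given as rpy, so I'll fix that and measure.

```bash
sed -i "s/    s=robot.observe(); c=robot.read_camera(name)/&\n    if 'rotation' in c: c['rotation']=R(c['rotation'])/" h.py
cat > m.py <<'E'
from h import *
import pickle
d=pickle.load(open('c0.pkl','rb'))
for c in d.values(): c['rotation']=R(c['rotation'])
c=d['top']; im=cv2.cvtColor(c['pixels'],cv2.COLOR_RGB2HSV)
H,S,V=[im[:,:,i].astype(int) for i in range(3)]
def big(m,roi):
    x,y,w,h=roi; mm=np.zeros(m.shape,np.uint8); mm[y:y+h,x:x+w]=m[y:y+h,x:x+w]*255
    cs,_=cv2.findContours(mm,cv2.RETR_EXTERNAL,cv2.CHAIN_APPROX_NONE); return max(cs,key=cv2.contourArea)
def rep(n,k,z):
    r=cv2.minAreaRect(k); P=onz(c,cv2.boxPoints(r),z); L=np.linalg.norm(np.diff(P,axis=0),axis=1)
    e=np.diff(P,axis=0)[np.argmax(L)]; print(n,'ctr',P.mean(0).round(4),'sides',L.round(3),'long axis deg',np.degrees(np.arctan2(e[1],e[0])).round(1))
bl=(S<70)&(V>60)&(H>90)
rep('easel',big(bl,(255,170,70,85)),0.01)
rep('rack',big((H<20)&(V<110)&(S>130)|(S<60)&(V>40),(370,190,66,50)),0.02)
rep('bed',big((V<45),(160,195,45,66)),0.018)
rep('case',big((S<70),(140,192,90,78)),0.031)
for n,z,roi in [('bowl',.06,(195,100,48,45))]: rep(n,big((S<60)&(V>90),roi),z)
print(proj(c,[[.5,0,0],[.5,.2,0]]))
E
python3 m.py
```

```text
easel ctr [0.5325 0.0038 0.01  ] sides [0.137 0.1   0.137] long axis deg -10.4
rack ctr [ 0.5173 -0.2798  0.02  ] sides [0.075 0.114 0.075] long axis deg -102.6
bed ctr [0.4899 0.2672 0.018 ] sides [0.109 0.155 0.106] long axis deg -177.7
case ctr [0.4988 0.2644 0.031 ] sides [0.172 0.193 0.166] long axis deg -165.0
bowl ctr [0.7437 0.1766 0.06  ] sides [0.088 0.09  0.087] long axis deg -136.1
[[289.47890912 223.21898879]
 [209.81194971 222.83030048]]
```

```bash
cat >> h.py <<'E'
def to(p,yaw_deg=None):
    """units/spin from present commanded pose (measured) to world TCP p with tool y along yaw_deg's y axis"""
    s=robot.observe(); Rt=R(s['tool_rot']); dp=Rt.T@(np.array(p)-s['tool_pos'])/0.06
    cur=np.degrees(np.arctan2(Rt[1,1],Rt[0,1]))-90
    sp=0 if yaw_deg is None else -np.radians(((yaw_deg-cur)+90)%180-90)
    print('to',np.round(p,4),'units',dp.round(3),'spin',round(sp,3),'| now',np.round(s['tool_pos'],4),'yaw',round(cur,2),'t',round(s['time'],2))
E
python3 - <<'E'
from h import *
c=robot.read_camera('wrist'); print(np.round(c['T_tool_cam'],3).tolist(),np.round(c['intrinsics'],0).tolist(),c['k1'])
for p,y in [([.47,.25,.36],13),([.47,.0,.33],-10.4),([.517,-.28,.3],-12.6)]: to(p,y)
E
```

```text
[[-0.0, 0.958, 0.287, 0.078], [1.0, 0.001, -0.001, -0.0], [-0.001, 0.287, -0.958, -0.141], [0.0, 0.0, 0.0, 1.0]] [[297.0, 0.0, 274.0], [0.0, 297.0, 213.0], [0.0, 0.0, 1.0]] -8.470391181464216e-05
to [0.47 0.25 0.36] units [-6.391 -2.593 -1.944] spin -0.505 | now [0.1438 0.5046 0.2432] yaw -15.91 t 0.15
to [0.47 0.   0.33] units [-7.534 -6.599 -1.44 ] spin -0.096 | now [0.1438 0.5046 0.2432] yaw -15.91 t 0.15
to [ 0.517 -0.28   0.3  ] units [ -9.567 -10.872  -0.936] spin -0.058 | now [0.1438 0.5046 0.2432] yaw -15.91 t 0.15
```

Request:
step_arm(
  motion=[
    [[-1,-0.45,-1.9],-0.15],
    [[-5.9,-2.7,-1.9],-0.5],
    [[-5.9,-2.7,-1.9],-0.5],
    [[-5.9,-2.7,-1.9],-0.5],
    [[-5.9,-2.7,-1.9],-0.5],
    [[-5.9,-2.7,-1.9],-0.5],
    [[-5.9,-2.7,-1.9],-0.5],
    [[-5.9,-2.7,-1.9],-0.5],
    [[-5.9,-2.7,-1.9],-0.5],
    [[-5.9,-2.7,-1.9],-0.5],
  ],
)

```text
time: 1.4
tool_pos: [0.4389, 0.253, 0.3575]
tool_rot: [3.141, -0.001, -2.918]
contact_force: [0.3, -0.3, -0.2]
opening: 0.0917
grip_force: 0.0
```

Run:
```python
from h import *
import pickle
c=cam('wrist'); save(c,'case1',None,1.4); pickle.dump(c,open('case1.pkl','wb'))
to([.44,0,.33],-10.4)
print(robot.observe()['qvel'].round(3))
```

```text
to [0.44 0.   0.33] units [ 0.92  -4.117  0.46 ] spin 0.406 | now [0.4388 0.2531 0.3576] yaw 12.86 t 1.45
[ 0.001 -0.001 -0.006 -0.002 -0.001 -0.004]
```

View pics/case1.png

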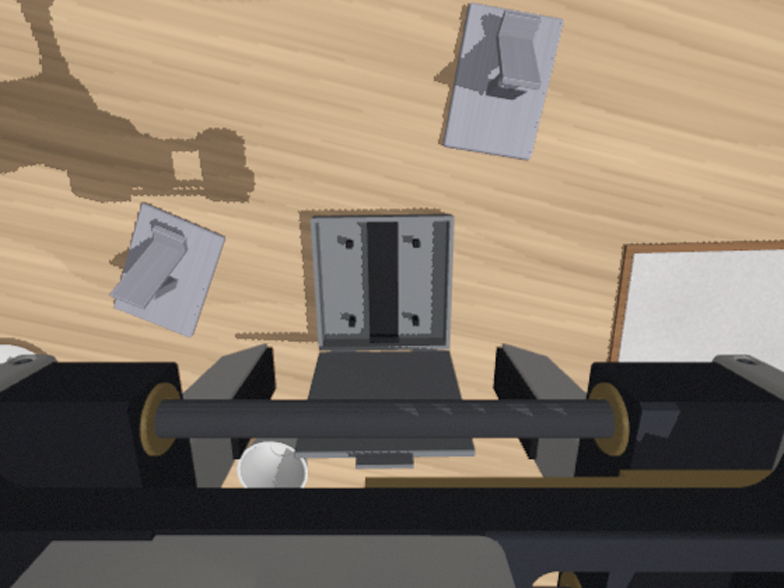

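Wrist picture: the case sits centrally, rim corners (312,217), (452,215), (448,346), (319,348), bed (368-400, 222-342), lid panel below to (475,455) with the tab at (385,462), bowl (272,468). The chosen easel is at (165,270), its lip end near (170,230). The decoy easel is at (505,80).

Run:
```python
from h import *
import pickle
c=pickle.load(open('case1.pkl','rb')); g=cv2.cvtColor(c['pixels'],cv2.COLOR_RGB2GRAY)
# bed edges per row (dark band)
L=[];Rr=[];
for r in range(164,240,3):
    row=g[r,250:298].astype(int); j=np.where(row<38)[0]
    if len(j): L.append((250+j.min()-.5,r)); Rr.append((250+j.max()+.5,r))
PL=onz(c,L,.018);PR=onz(c,Rr,.018)
for P in (PL,PR):
    f=np.polyfit(P[:,0],P[:,1],1); print('bed edge slope deg',np.degrees(np.arctan(f[0])).round(2),'y@.5',np.polyval(f,.5).round(4))
print('bed width',np.linalg.norm((PL-PR).mean(0)).round(4))
C=np.array([(312,217),(452,215),(448,346),(319,348)])/1.4
P=onz(c,C,.031);print('rim',P.round(4).tolist(),np.linalg.norm(np.diff(P[[0,1,2,3,0]],axis=0),axis=1).round(4),P.mean(0).round(4))
# column profile along bed at x~ 274 for near wall
print('col274',g[145:172,274].tolist(),'far',g[236:262,276].tolist(),'row 200 left',g[200,215:240].tolist(),'right',g[200,312:332].tolist())
```

```text
bed edge slope deg 7.81 y@.5 0.2469
bed edge slope deg 18.2 y@.5 0.2844
bed width 0.0336
rim [[0.425, 0.1684, 0.031], [0.3884, 0.3194, 0.031], [0.541, 0.3566, 0.031], [0.5783, 0.204, 0.031]] [0.1553 0.1571 0.1571 0.1574] [0.4832 0.2621 0.031 ]
col274 [179, 178, 179, 182, 141, 119, 124, 120, 79, 60, 123, 135, 135, 82, 40, 40, 39, 39, 38, 37, 39, 38, 39, 40, 39, 40, 40] far [36, 34, 34, 21, 19, 32, 37, 37, 40, 56, 60, 70, 78, 79, 116, 86, 64, 61, 61, 65, 63, 62, 61, 65, 65, 64] row 200 left [185, 172, 118, 117, 117, 116, 118, 116, 115, 124, 134, 129, 116, 88, 94, 118, 133, 133, 132, 132, 133, 134, 134, 133, 132] right [79, 81, 78, 80, 78, 75, 53, 74, 120, 137, 149, 182, 193, 192, 193, 192, 192, 190, 190, 189]
```

Request:
step_arm(
  motion=[
    [[0.9,-4.1,0.46],0.4],
    [[0.9,-4.1,0.46],0.4],
    [[0.9,-4.1,0.46],0.4],
    [[0.9,-4.1,0.46],0.4],
    [[0.9,-4.1,0.46],0.4],
    [[0.9,-4.1,0.46],0.4],
    [[0.9,-4.1,0.46],0.4],
  ],
)

```text
time: 2.33
tool_pos: [0.4415, 0.0019, 0.3303]
tool_rot: [3.141, 0.0, 2.967]
contact_force: [-0.0, -0.1, 0.0]
opening: 0.0919
grip_force: 0.0
```

Run:
```python
from h import *
import pickle
c=cam('wrist'); save(c,'easel1',(130,60,430,285),2.6); pickle.dump(c,open('easel1.pkl','wb'))
to([.45,-.265,.33],-12.6)
```

```text
to [ 0.45  -0.265  0.33 ] units [-9.130e-01 -4.355e+00  4.000e-03] spin 0.045 | now [0.4415 0.0018 0.3303] yaw -10.02 t 2.38
```

View pics/easel1.png

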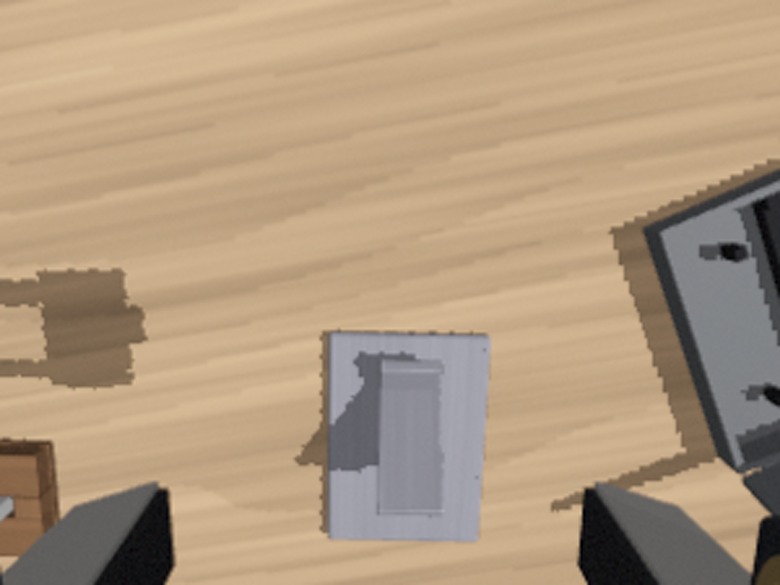

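Easel crop: base plate corners (330,333), (489,335), (478,540), (331,540), sloped plate columns 378-443, top edge at row 513, lip band at rows 362-372.

Run:
```python
from h import *
import pickle
c=pickle.load(open('easel1.pkl','rb'))
f=lambda L:np.array(L)/2.6+[130,60]-0.3
P=onz(c,f([(330,333),(489,335),(478,540),(331,540)]),.01); print('base',P.round(4).tolist(),np.linalg.norm(np.diff(P[[0,1,2,3,0]],axis=0),axis=1).round(4),P.mean(0).round(4))
for nm,L,z in [('top',[(378,514),(443,514)],.0873),('lip362',[(381,362),(442,362)],.036),('lip372',[(381,372),(442,373)],.038)]:
    Q=onz(c,f(L),z); e=Q[1]-Q[0]; print(nm,Q.round(4).tolist(),np.linalg.norm(e).round(4),'yaw',np.degrees(np.arctan2(-e[0],e[1])).round(2))
g=cv2.cvtColor(c['pixels'],cv2.COLOR_RGB2GRAY); print(g[195:262,288].tolist())
```

```text
base [[0.4549, -0.0286, 0.01], [0.4731, 0.0665, 0.01], [0.6087, 0.041, 0.01], [0.5917, -0.0546, 0.01]] [0.0969 0.138  0.0971 0.1392] [0.5321 0.0061 0.01  ]
top [[0.5427, -0.0147, 0.0873], [0.5489, 0.0201, 0.0873]] 0.0354 yaw -10.09
lip362 [[0.4718, -0.0002, 0.036], [0.478, 0.0346, 0.036]] 0.0354 yaw -10.07
lip372 [[0.4772, -0.0012, 0.038], [0.484, 0.0336, 0.038]] 0.0354 yaw -11.05
[161, 121, 98, 102, 132, 143, 144, 162, 147, 136, 138, 136, 135, 136, 138, 143, 143, 143, 144, 144, 144, 144, 145, 146, 144, 145, 144, 145, 145, 144, 144, 144, 144, 145, 144, 144, 145, 143, 144, 144, 144, 143, 144, 143, 143, 144, 144, 145, 145, 144, 144, 143, 144, 145, 144, 144, 143, 144, 143, 142, 141, 157, 144, 159, 163, 164, 163]
```

Request:
step_arm(
  motion=[
    [[-0.9,-4.3,0],0.045],
    [[-0.9,-4.3,0],0.045],
    [[-0.9,-4.3,0],0.045],
    [[-0.9,-4.3,0],0.045],
    [[-0.9,-4.3,0],0.045],
    [[-0.9,-4.3,0],0.045],
    [[-0.9,-4.3,0],0.045],
  ],
)

```text
time: 3.25
tool_pos: [0.4494, -0.2614, 0.3303]
tool_rot: [3.141, 0.0, 2.921]
contact_force: [0.2, 0.3, 0.1]
opening: 0.0919
grip_force: 0.0
```

Run:
```python
from h import *
import pickle
c=cam('wrist'); save(c,'rack1',(160,120,400,285),3); pickle.dump(c,open('rack1.pkl','wb'))
to([.517,-.275,.2],-12.6)
```

```text
to [ 0.517 -0.275  0.2  ] units [-1.148  0.023  2.174] spin -0.0 | now [ 0.4494 -0.2614  0.3304] yaw -12.62 t 3.3
```

View pics/rack1.png

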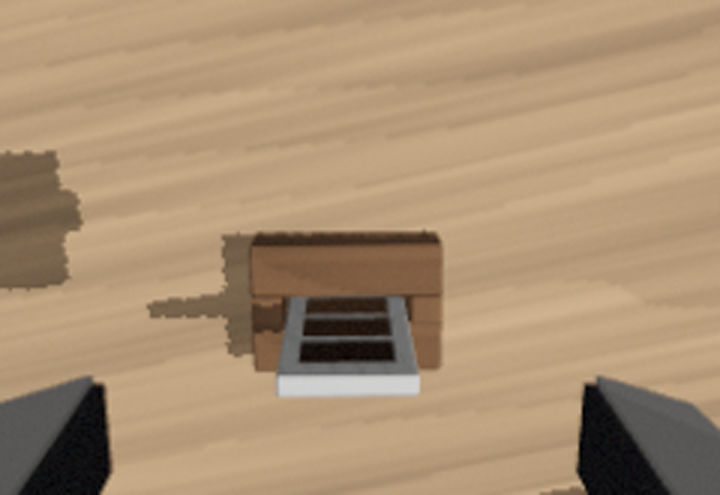

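Rack crop: rack top (250-442, 235-372), tile top end face with corners (278,375), (419,374), (418,395), (279,396), and the near face with its three swatches visible.

Run:
```python
from h import *
import pickle
c=pickle.load(open('rack1.pkl','rb'))
f=lambda L:np.array(L)/3+[160,120]-0.3
P=onz(c,f([(278,375),(419,374),(418,395),(279,396)]),.13); print('tile',P.round(4).tolist(),np.linalg.norm(np.diff(P[[0,1,2,3,0]],axis=0),axis=1).round(4),P.mean(0).round(4))
e=P[1]-P[0];print(np.degrees(np.arctan2(-e[0],e[1])))
Q=onz(c,f([(250,245),(440,243)]),.03);Q2=onz(c,f([(253,370),(441,368)]),.03);print('rack',Q.round(4),Q2.round(4),(Q.mean(0)+Q2.mean(0))/2)
c=pickle.load(open('easel1.pkl','rb')); print('corner',onz(c,[(287.7,209.8)],.026))
print(P.mean(0)); to([*P.mean(0)[:2],.16],-12.6)
```

```text
tile [[0.507, -0.302, 0.13], [0.5194, -0.2451, 0.13], [0.5285, -0.2473, 0.13], [0.5163, -0.3039, 0.13]] [0.0583 0.0094 0.0579 0.0094] [ 0.5178 -0.2746  0.13  ]
-12.255839896244435
rack [[ 0.4735 -0.3157  0.03  ]
 [ 0.4938 -0.2206  0.03  ]] [[ 0.5406 -0.3312  0.03  ]
 [ 0.5615 -0.2331  0.03  ]] [ 0.51738238 -0.27514618  0.03      ]
corner [[0.49462843 0.01400326 0.026     ]]
[ 0.51779156 -0.2745845   0.13      ]
to [ 0.5178 -0.2746  0.16  ] units [-1.159  0.033  2.841] spin -0.0 | now [ 0.4494 -0.2614  0.3304] yaw -12.62 t 3.3
```

Request:
step_arm(
  motion=[
    [[-1.14,0.03,1.0],0.0],
    [[-1.14,0.03,2.0],0.0],
    [[-1.14,0.03,2.9],0.0],
    [[-1.14,0.03,3.5],0.0],
    [[-1.14,0.03,3.96],0.0],
    [[-1.14,0.03,3.96],0.0],
  ],
)

```text
time: 4.05
tool_pos: [0.5155, -0.2745, 0.0909]
tool_rot: [3.14, -0.004, 2.921]
contact_force: [0.4, 0.7, 0.6]
opening: 0.0917
grip_force: 0.0
```

Request:
step_arm(
  motion=[
    [[0,0,0],0.0],
    [[0,0,0],0],
    [[0,0,0],0],
    [[0,0,0],0],
    [[0,0,0],0],
    [[0,0,0],0],
  ],
  hand=140,
  squeeze=8,
)

```text
time: 4.8
tool_pos: [0.5165, -0.2763, 0.093]
tool_rot: [3.141, 0.001, 2.919]
contact_force: [1.1, 3.9, 6.0]
opening: 0.06
grip_force: 8.0
```

Request:
step_arm(
  motion=[
    [[0,0,-0.5],0.0],
    [[0,0,-1.2],0],
    [[0,0,-1.95],0],
    [[0,0,-1.95],0],
    [[0,0,-1.95],0],
  ],
)

```text
time: 5.42
tool_pos: [0.5153, -0.2765, 0.2081]
tool_rot: [3.141, -0.002, 2.919]
contact_force: [-0.1, 0.3, -2.8]
opening: 0.0598
grip_force: 8.0
```

Run:
```python
from h import *
C=np.array([.4949,.0128,.026]); a=np.radians(-10.1); ex=np.array([np.cos(a),np.sin(a),0])
print(robot.observe()['contact_force'])
to(C-.001*ex+[0,0,.105-.026+.1],-10.1)
to(C-.001*ex+[0,0,.005+.085-.002+.010],-10.1)
```

```text
[-0.06361974  0.29268474 -2.75326363]
to [0.4939 0.013  0.205 ] units [1.415 4.626 0.058] spin -0.047 | now [ 0.5153 -0.2765  0.2081] yaw -12.78 t 5.42
to [0.4939 0.013  0.124 ] units [1.412 4.625 1.408] spin -0.047 | now [ 0.5153 -0.2765  0.2081] yaw -12.78 t 5.42
```

Request:
step_arm(
  motion=[
    [[0.2,0.6,0],-0.01],
    [[0.45,1.5,0],-0.02],
    [[0.75,2.4,0],-0.03],
    [[1.05,3.3,0],-0.04],
    [[1.3,4.1,0.05],-0.047],
    [[1.4,4.62,0.06],-0.047],
    [[1.4,4.62,0.5],-0.047],
    [[1.4,4.62,1.0],-0.047],
    [[1.4,4.62,1.25],-0.047],
    [[1.4,4.62,1.25],-0.047],
  ],
)

```text
time: 6.68
tool_pos: [0.4936, 0.0124, 0.1319]
tool_rot: [-3.141, -0.006, 2.966]
contact_force: [-0.0, 0.3, -2.4]
opening: 0.0602
grip_force: 8.0
```

Run:
```python
from h import *
C=np.array([.4949,.0128,.026]); a=np.radians(-10.1); ex=np.array([np.cos(a),np.sin(a),0])
print(robot.observe()['contact_force'])
to(C-.001*ex+[0,0,.005+.085-.002],-10.1)
c=cam('wrist'); w=cam('scene')
A=cv2.resize(c['pixels'][130:330,170:400,::-1],(460,400)); B=cv2.resize(w['pixels'][170:280,220:310,::-1],(330,400),interpolation=cv2.INTER_CUBIC)
cv2.imwrite('pics/lean0.png',np.hstack([A,B]))
```

```text
[-0.01570139  0.29865355 -2.35429873]
to [0.4939 0.013  0.114 ] units [-0.005  0.011  0.299] spin 0.0 | now [0.4936 0.0124 0.1319] yaw -10.07 t 6.67
```

View pics/lean0.png

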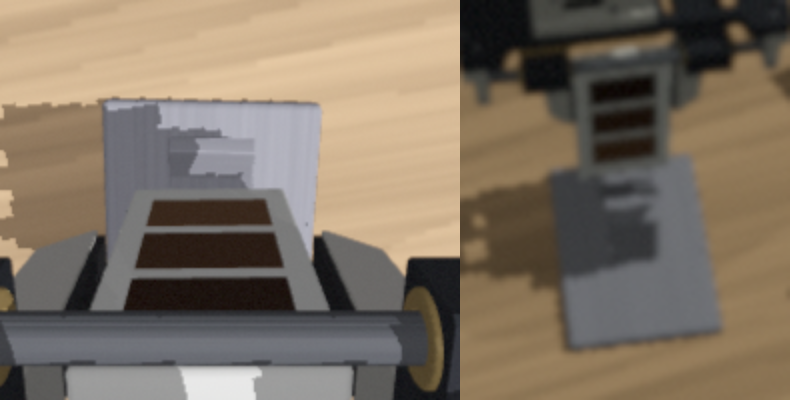

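The picture shows the tile hanging between the fingers, bottom front edge at crop row 190 (columns 142-278), with the lip visible ahead at rows 138-175. I'll check the tilt numerically against the predicted edge.

Run:
```python
from h import *
a=np.radians(-10.1); ex=np.array([np.cos(a),np.sin(a),0]);ey=np.array([-ex[1],ex[0],0])
c=cam('wrist'); p=np.array([.4936,.0124,.047])-.005*ex
print('pred bottom edge', proj(c,[p-.03*ey,p+.03*ey]).round(1),'seen row',130+190/2,'cols',170+142/2,170+278/2)
C=np.array([.4949,.0128,.026])
t=C+19e-3*np.array([-.766*ex[0],-.766*ex[1],.643]); print('pred lip tip',proj(c,[t-.018*ey,t+.018*ey]).round(1),'pred corner',proj(c,[C-.018*ey,C+.018*ey]).round(1))
print('seen lip rows',130+np.array([138,150,175])/2,'cols',170+np.array([170,253])/2)
```

```text
pred bottom edge [[237.1 217.3]
 [311.6 217.3]] seen row 225.0 cols 241.0 309.0
pred lip tip [[253.3 204.4]
 [296.9 204.4]] pred corner [[254.5 216.8]
 [295.5 216.8]]
seen lip rows [199.  205.  217.5] cols [255.  296.5]
```

Run:
```python
from h import *
from scipy.optimize import least_squares
a=np.radians(-10.1); ex=np.array([np.cos(a),np.sin(a),0]);ey=np.array([-ex[1],ex[0],0])
c=cam('wrist'); g=np.array([.4936,.0124,.134])
def pts(th,s): # th: bottom swings to +x ; s grip dist from bottom
    u=np.array([-np.sin(th)*ex[0],-np.sin(th)*ex[1],np.cos(th)]); n=np.array([np.cos(th)*ex[0],np.cos(th)*ex[1],np.sin(th)])
    b=g-s*u-.005*n; t=b+.12*u
    return np.array([b-.03*ey,b+.03*ey,t-.03*ey,t+.03*ey])
for th,s in [(0,.085),(.1,.085),(.1,.095),(0,.095)]: print(th,s,proj(c,pts(th,s)).round(1).tolist())
gr=cv2.cvtColor(c['pixels'],cv2.COLOR_RGB2GRAY); print(gr[296:345,275].tolist())
hs=c['pixels'][215:290,:,:]; 
for r in (228,240,255,270):
    print(r,gr[r,215:250].tolist(),gr[r,300:335].tolist())
```

```text
0 0.085 [[236.8, 217.3], [311.8, 217.3], [201.9, 304.9], [347.2, 304.8]]
0.1 0.085 [[237.2, 227.3], [311.4, 227.3], [201.7, 296.6], [347.4, 296.5]]
0.1 0.095 [[238.6, 224.5], [309.9, 224.5], [207.1, 286.1], [342.0, 286.0]]
0 0.095 [[238.2, 213.7], [310.3, 213.7], [207.1, 291.8], [341.9, 291.7]]
[98, 101, 105, 115, 117, 115, 115, 116, 116, 114, 112, 110, 109, 107, 108, 101, 88, 163, 194, 212, 219, 224, 229, 232, 232, 232, 232, 232, 232, 232, 231, 231, 231, 231, 230, 230, 217, 190, 175, 177, 182, 184, 184, 183, 151, 99, 78, 79, 78]
228 [118, 115, 117, 115, 117, 116, 114, 111, 100, 107, 111, 111, 111, 109, 109, 111, 111, 111, 111, 109, 112, 115, 121, 123, 122, 123, 122, 120, 122, 123, 121, 123, 122, 121, 121] [124, 126, 127, 126, 127, 127, 126, 125, 123, 126, 127, 131, 152, 175, 176, 174, 177, 176, 178, 178, 180, 177, 178, 180, 179, 180, 182, 172, 182, 181, 180, 180, 180, 180, 180]
240 [116, 116, 115, 114, 114, 114, 112, 110, 100, 104, 111, 113, 110, 109, 109, 109, 114, 119, 120, 123, 122, 122, 123, 121, 122, 122, 121, 119, 100, 48, 44, 43, 44, 44, 44] [45, 42, 44, 46, 44, 78, 122, 122, 121, 122, 124, 122, 122, 122, 123, 124, 137, 162, 179, 179, 178, 178, 180, 180, 179, 178, 178, 190, 191, 190, 191, 191, 191, 192, 193]
255 [74, 24, 24, 25, 27, 32, 33, 58, 96, 104, 109, 117, 120, 124, 122, 122, 121, 121, 124, 120, 122, 122, 122, 119, 98, 33, 30, 29, 35, 32, 35, 31, 33, 31, 29] [31, 34, 30, 32, 30, 34, 33, 32, 29, 63, 111, 123, 122, 121, 123, 122, 122, 120, 121, 123, 123, 122, 123, 147, 181, 167, 138, 17, 19, 22, 23, 25, 22, 35, 69]
270 [18, 24, 23, 24, 22, 71, 121, 122, 122, 122, 122, 122, 123, 122, 126, 126, 125, 125, 125, 119, 91, 22, 24, 22, 15, 24, 21, 16, 21, 22, 24, 24, 23, 25, 15] [22, 21, 22, 22, 19, 22, 23, 26, 14, 19, 23, 19, 19, 50, 101, 121, 123, 121, 123, 121, 122, 123, 123, 120, 123, 122, 121, 122, 110, 64, 19, 18, 22, 19, 22]
```

The tile tilts about 5° with its bottom towards +x, which agrees with slot play. I'll shift back 7 mm, lower it into the V, then lean it back along the arc.

Request:
step_arm(
  motion=[
    [[0.12,0.01,0],0],
    [[0.12,0.01,0.15],0],
    [[0.12,0.01,0.25],0],
    [[0.12,0.01,0.3],0],
    [[0.12,0.01,0.31],0],
    [[0.0,0.01,0.31],0],
    [[-0.12,0.01,0.325],0],
    [[-0.24,0.01,0.34],0],
    [[-0.24,0.01,0.34],0],
  ],
)

```text
time: 8.0
tool_pos: [0.5106, 0.0101, 0.114]
tool_rot: [3.141, 0.001, 2.966]
contact_force: [-0.3, -0.2, -1.8]
opening: 0.06
grip_force: 8.0
```

Request:
step_arm(
  motion=[
    [[0,0.01,0.05],0],
    [[-0.09,0.01,0.09],0],
    [[-0.18,0.01,0.13],0],
    [[-0.29,0.01,0.185],0],
    [[-0.39,0.01,0.24],0],
    [[-0.48,0.01,0.3],0],
    [[-0.56,0.01,0.36],0],
    [[-0.56,0.01,0.37],0],
    [[-0.56,0.01,0.37],0],
  ],
)

```text
time: 9.12
tool_pos: [0.5432, 0.005, 0.0919]
tool_rot: [3.141, 0.001, 2.966]
contact_force: [2.5, -0.8, -0.8]
opening: 0.0601
grip_force: 8.0
```

Run:
```python
from h import *
C=np.array([.4949,.0128,.026]); a=np.radians(-10.1); ex=np.array([np.cos(a),np.sin(a),0])
s=robot.observe();print(s['contact_force'], ((s['tool_pos']-C)@ex).round(4), s['tool_pos'][2]+.002-.026)
c=cam('wrist'); w=cam('scene')
A=cv2.resize(c['pixels'][130:350,170:400,::-1],(418,400)); B=cv2.resize(w['pixels'][170:280,220:310,::-1],(330,400),interpolation=cv2.INTER_CUBIC)
cv2.imwrite('pics/lean1.png',np.hstack([A,B]))
```

```text
[ 2.51031478 -0.81361025 -0.82868876] 0.0489 0.06785989628498944
```

View pics/lean1.png

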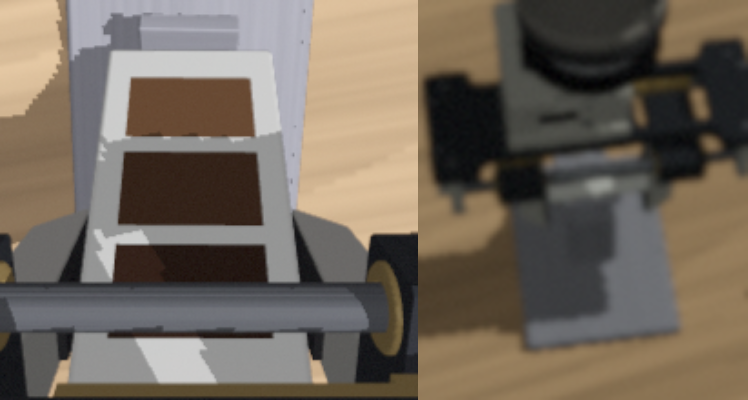

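Run:
```python
from h import *
C=np.array([.4949,.0128,.026]); a=np.radians(-10.1); ex=np.array([np.cos(a),np.sin(a),0]);ey=np.array([-ex[1],ex[0],0]); ez=np.array([0,0,1])
c=cam('wrist')
for ph in (40,35,30):
    p=np.radians(ph); u=np.sin(p)*ex+np.cos(p)*ez; n=-np.cos(p)*ex+np.sin(p)*ez
    b=C+.01*n; t=b+.12*u
    print(ph,proj(c,[b-.03*ey,b+.03*ey,t-.03*ey,t+.03*ey]).round(1).tolist())
t=C+19e-3*(-.766*ex+.643*ez); print('tip',proj(c,[t-.018*ey,t+.018*ey]).round(1).tolist())
print('seen bottom row',130+50*.55,'cols',170+108*.55,170+268*.55,'top row',130+384*.55,'lip tip row',130+np.array([18,25])*.55,170+140*.55,170+238*.55)
```

```text
40 [[228.4, 158.2], [318.2, 158.2], [205.8, 355.9], [340.2, 355.8]]
35 [[228.5, 157.3], [318.1, 157.3], [201.4, 348.8], [344.5, 348.7]]
30 [[228.6, 156.5], [317.9, 156.5], [196.8, 338.3], [348.9, 338.2]]
tip [[245.3, 148.4], [301.3, 148.4]]
seen bottom row 157.5 cols 229.4 317.4 top row 341.20000000000005 lip tip row [139.9  143.75] 247.0 300.9
```

The bottom edge sits in the lip corner (predicted row 158.2, seen 157.5) and the side-edge slope fits a 40° lean. Letting go.

Request:
step_arm(
  motion=[
    [[-0.02,0,0],0],
    [[-0.02,0,0],0],
    [[-0.02,0,0],0],
    [[-0.02,0,0],0],
    [[-0.02,0,0],0],
    [[-0.02,0,0],0],
    [[-0.02,0,0],0],
  ],
  hand=0,
)

```text
time: 10.15
tool_pos: [0.5441, 0.0048, 0.0919]
tool_rot: [3.142, -0.0, 2.966]
contact_force: [-0.1, -0.4, -0.2]
opening: 0.0918
grip_force: 0.0
```

Request:
step_arm(
  motion=[
    [[0,0,-0.5],0],
    [[0,0,-1.3],0],
    [[0,0,-2.0],0],
    [[0,0,-2.0],0],
    [[0,0,-2.0],0],
    [[0,0,-2.0],0],
  ],
)

```text
time: 10.9
tool_pos: [0.5434, 0.0049, 0.2105]
tool_rot: [-3.142, -0.003, 2.966]
contact_force: [-0.3, 0.3, 1.1]
opening: 0.0917
grip_force: 0.0
```

Run:
```python
from h import *
C=np.array([.4949,.0128,.026]); a=np.radians(-10.1); ex=np.array([np.cos(a),np.sin(a),0]);ey=np.array([-ex[1],ex[0],0]); ez=np.array([0,0,1])
c=cam('wrist'); im=c['pixels'][:,:,::-1].copy()
p=np.radians(40); u=np.sin(p)*ex+np.cos(p)*ez; n=-np.cos(p)*ex+np.sin(p)*ez
b=C+.01*n; t=b+.12*u; q=proj(c,[b-.03*ey,b+.03*ey,t+.03*ey,t-.03*ey]); print(q.round(1).tolist())
cv2.polylines(im,[np.round(q*1).astype(int)],True,(0,0,255),1)
cv2.imwrite('pics/lean2.png',cv2.resize(im[120:350,160:400],None,fx=2.6,fy=2.6))
w=cam('top'); im=w['pixels'][:,:,::-1]; cv2.imwrite('pics/t.png',im)
G=C+.072*u+.005*n; to(G-[0,0,.002],-10.1)
```

```text
[[245.1, 145.9], [302.1, 145.9], [309.7, 248.7], [237.3, 248.7]]
to [0.5367 0.0054 0.0824] units [ 0.11  -0.012  2.14 ] spin 0.0 | now [0.5436 0.0049 0.2107] yaw -10.07 t 11.0
```

View pics/lean2.png

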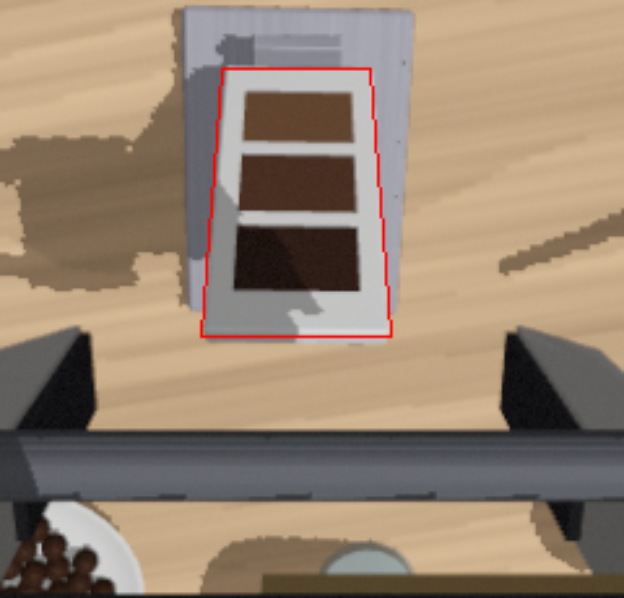

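The overlay of the predicted 40° pose matches the tile outline (red box 205-390, 68-337), so it leans flat on the face with its foot in the lip. Regrasping by the side edges.

Request:
step_arm(
  motion=[
    [[0.11,0,0.8],0],
    [[0.11,0,1.6],0],
    [[0.11,0,2.0],0],
    [[0.11,0,2.14],0],
    [[0.11,0,2.14],0],
    [[0.11,0,2.14],0],
  ],
)

```text
time: 11.75
tool_pos: [0.5384, 0.0059, 0.0846]
tool_rot: [3.141, 0.002, 2.966]
contact_force: [-0.5, 0.4, -0.2]
opening: 0.0919
grip_force: 0.0
```

Request:
step_arm(
  motion=[
    [[0,0,0],0],
    [[0,0,0],0],
    [[0,0,0],0],
    [[0,0,0],0],
    [[0,0,0],0],
    [[0,0,0],0],
  ],
  hand=140,
  squeeze=14,
)

```text
time: 12.5
tool_pos: [0.5377, 0.0059, 0.0837]
tool_rot: [3.142, 0.0, 2.966]
contact_force: [-0.8, -0.1, 3.0]
opening: 0.0599
grip_force: 14.0
```

Request:
step_arm(
  motion=[
    [[0,0,-0.2],0],
    [[0,0,-0.6],0],
    [[0,0,-1.1],0],
    [[0,0,-1.6],0],
    [[0,0,-2.0],0],
    [[0,0,-2.0],0],
    [[0,0,-2.0],0],
  ],
)

```text
time: 13.38
tool_pos: [0.537, 0.0061, 0.2026]
tool_rot: [3.142, -0.002, 2.966]
contact_force: [-0.5, 0.0, -2.2]
opening: 0.0597
grip_force: 14.0
```

Run:
```python
from h import *
a=np.radians(13.6); ex=np.array([np.cos(a),np.sin(a),0]); K=np.array([.4832,.2621,.0])
to(K+.005*ex+[0,0,.2],13.6)
print(robot.observe()['contact_force'])
```

```text
to [0.4881 0.2633 0.2   ] units [1.552 4.078 0.046] spin -0.413 | now [0.537  0.0061 0.2026] yaw -10.07 t 13.38
[-0.52931854  0.03376423 -2.23089022]
```

Request:
step_arm(
  motion=[
    [[0.2,0.5,0],-0.06],
    [[0.5,1.4,0],-0.15],
    [[0.9,2.3,0],-0.25],
    [[1.2,3.2,0],-0.35],
    [[1.45,3.8,0],-0.4],
    [[1.55,4.08,0],-0.413],
    [[1.55,4.08,0],-0.413],
    [[1.55,4.08,0],-0.413],
  ],
)

```text
time: 14.38
tool_pos: [0.4891, 0.262, 0.2031]
tool_rot: [-3.141, -0.001, -2.906]
contact_force: [0.1, -0.2, -2.6]
opening: 0.06
grip_force: 14.0
```

Run:
```python
from h import *
import pickle
c=cam('wrist'); s=robot.observe(); c['tp']=s['tool_pos'];print(s['tool_pos'],s['tool_rot'])
pickle.dump(c,open('case2.pkl','wb'))
save(c,'case2',(120,20,440,280),2.3)
a=np.radians(13.6); ex=np.array([np.cos(a),np.sin(a),0]);ey=np.array([-ex[1],ex[0],0]); K=np.array([.4832,.2621,.031])
print('pred rim near',proj(c,[K-.08*ex-.08*ey,K-.08*ex+.08*ey,K+.08*ex-.08*ey,K+.08*ex+.08*ey]).round(1).tolist())
ez=np.array([0,0,1]); g=s['tool_pos']-[0,0,.002]+[0,0,.004]
for ph in (30,40,50):
    p=np.radians(ph); u=np.sin(p)*ex+np.cos(p)*ez; n=-np.cos(p)*ex+np.sin(p)*ez; b=g-.0735*u+.005*n
    print(ph,proj(c,[b-.03*ey,b+.03*ey]).round(1).tolist())
```

```text
[0.48924627 0.26182764 0.20325096] [-3.14114232e+00 -5.65938898e-04 -2.90643880e+00]
pred rim near [[195.7, 116.6], [355.1, 116.2], [206.5, 261.8], [344.6, 261.5]]
30 [[229.6, 181.4], [317.6, 181.2]]
40 [[227.1, 168.4], [320.0, 168.2]]
50 [[224.0, 156.7], [322.9, 156.5]]
```

View pics/case2.png

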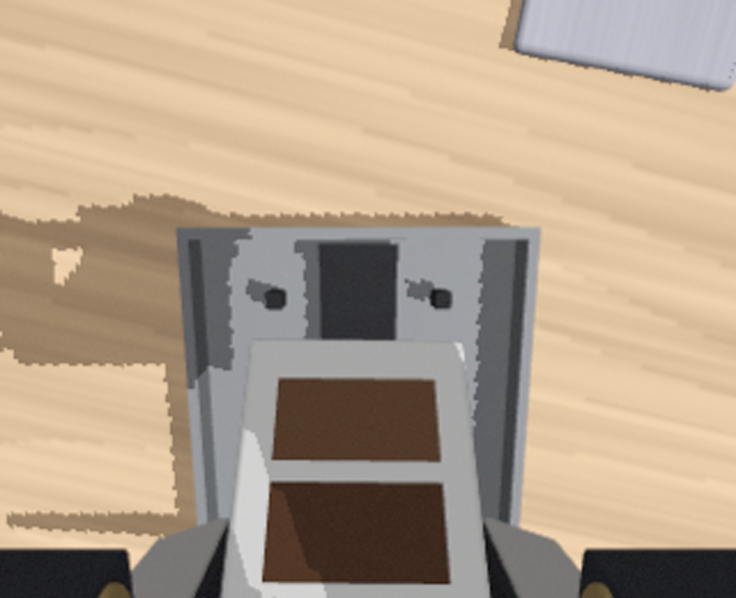

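Ten pictures used, so numbers only from here. The crop shows the case's near rim corners (178,229), (540,229), near posts (275,299), (441,299), bed columns 319-397, and the tile's lower front edge (250,341)-(460,342), which fits the predicted 40° lean in the grip.

Run:
```python
from h import *
import pickle
c=pickle.load(open('case2.pkl','rb'))
f=lambda L:np.array(L)/2.3+[120,20]-.3
a=np.radians(13.6)
ex=np.array([np.cos(a),np.sin(a),0]);ey=np.array([-ex[1],ex[0],0])
rim=onz(c,f([(178,229),(540,229)]),.031); e=rim[1]-rim[0]; print('yaw',np.degrees(np.arctan2(-e[0],e[1])),np.linalg.norm(e),'K',rim.mean(0)+.08*ex)
po=onz(c,f([(276,298),(442,298)]),.025); e=po[1]-po[0]; print('posts',np.degrees(np.arctan2(-e[0],e[1])),np.linalg.norm(e),po.mean(0)+.048*ex)
g=cv2.cvtColor(c['pixels'],cv2.COLOR_RGB2GRAY)
print(g[140:160,225:250].tolist()[6:14])
for r in (130,140,150,160): 
    row=g[r,250:302].astype(int); j=np.where(row<75)[0]+250; P=onz(c,[(j.min()-.5,r),(j.max()+.5,r)],.018); print(r,j.min(),j.max(),((P.mean(0)-[.4832,.2621,0])@ey).round(4),np.linalg.norm(P[1]-P[0]).round(4))
# near edge: case col profile
print(g[112:132,275].tolist())
b=onz(c,f([(250,341),(460,342)]),c['tp'][2]+.002-.0735*.766+.0032);print('tile lower front edge',b.round(4).tolist())
```

```text
yaw 13.476705461925327 0.1584020636405147 K [0.48576423 0.26311272 0.031     ]
posts 13.476979977810169 0.07613086832102667 [0.48391298 0.26267512 0.025     ]
[[157, 146, 98, 98, 97, 99, 98, 97, 99, 98, 92, 65, 48, 34, 36, 37, 39, 53, 79, 130, 156, 158, 157, 158, 157], [156, 145, 96, 97, 97, 98, 98, 97, 97, 90, 59, 50, 41, 40, 41, 42, 41, 40, 48, 106, 158, 157, 158, 156, 158], [154, 154, 145, 135, 98, 96, 97, 96, 95, 89, 56, 49, 48, 49, 49, 50, 48, 42, 41, 103, 158, 156, 158, 157, 157], [157, 156, 156, 147, 98, 96, 97, 97, 97, 90, 60, 46, 48, 47, 48, 50, 50, 43, 42, 105, 158, 157, 157, 157, 159], [157, 156, 157, 152, 137, 97, 97, 95, 98, 94, 80, 46, 46, 48, 48, 46, 51, 43, 44, 104, 157, 158, 157, 157, 157], [157, 155, 155, 157, 154, 146, 146, 146, 137, 97, 87, 47, 50, 48, 49, 50, 48, 42, 44, 104, 157, 157, 157, 156, 157], [157, 158, 157, 156, 156, 156, 158, 157, 155, 137, 86, 49, 49, 46, 48, 48, 47, 48, 54, 116, 157, 157, 158, 157, 157], [156, 156, 156, 157, 156, 156, 157, 157, 157, 146, 86, 44, 47, 47, 48, 49, 48, 61, 108, 149, 158, 156, 156, 157, 156]]
130 259 292 0.0001 0.036
140 259 291 -0.0004 0.0353
150 259 291 -0.0004 0.0356
160 259 291 -0.0004 0.0359
[163, 139, 140, 141, 142, 140, 140, 155, 159, 158, 159, 146, 112, 86, 61, 52, 50, 48, 50, 49]
tile lower front edge [[0.4462, 0.2214, 0.1521], [0.4327, 0.2788, 0.1521]]
```

Request:
step_arm(
  motion=[
    [[0.26,0.028,0.3],0],
    [[0.26,0.028,0.8],0],
    [[0.26,0.028,1.3],0],
    [[0.26,0.028,1.7],0],
    [[0.26,0.028,1.97],0],
    [[0.26,0.028,1.97],0],
    [[0.26,0.028,1.97],0],
  ],
)

```text
time: 15.3
tool_pos: [0.474, 0.2612, 0.0862]
tool_rot: [3.141, 0.002, -2.905]
contact_force: [-0.3, 0.4, -1.4]
opening: 0.0599
grip_force: 14.0
```

```bash
cat >> h.py <<'E'
K=np.array([.4848,.2625,0.]); ka=np.radians(13.5); kx=np.array([np.cos(ka),np.sin(ka),0]);ky=np.array([-kx[1],kx[0],0])
def st():
    s=robot.observe(); d=s['tool_pos']-K; print('rel x %.1f y %.1f z %.1f mm'%(d@kx*1e3,d@ky*1e3,d[2]*1e3),'F',s['contact_force'].round(1),'open',round(s['opening'],4),'t',round(s['time'],2))
E
python3 - <<'E'
from h import *
st(); c=cam('wrist'); s=robot.observe()
g=s['tool_pos']+[0,0,.002]; ez=np.array([0,0,1])
p=np.radians(40); u=np.sin(p)*kx+np.cos(p)*ez; n=-np.cos(p)*kx+np.sin(p)*ez; b=g-.0735*u
fr=b+.005*n; print('pred front edge',proj(c,[fr-.03*ky,fr+.03*ky]).round(1).tolist(),'height back edge',(b-.005*n)[2])
S=K-.065*kx+[0,0,.025]; po=[K-.048*kx+j*.039*ky+.025*ez for j in(-1,1)]; print('pred stop',proj(c,[S-.018*ky,S+.018*ky]).round(1).tolist(),'posts',proj(c,po).round(1).tolist())
gr=cv2.cvtColor(c['pixels'],cv2.COLOR_RGB2GRAY)
for col in (262,274,286): print(col,gr[60:150,col].tolist())
E
```

```text
rel x -10.8 y 1.2 z 86.2 mm F [-0.3  0.4 -1.4] open 0.0599 t 15.3
pred front edge [[227.7, 168.1], [320.6, 168.1]] height back edge 0.028846887839051073
pred stop [[245.4, 161.1], [298.7, 161.2]] posts [[215.8, 185.9], [328.5, 185.9]]
262 [206, 206, 205, 204, 202, 202, 202, 203, 204, 206, 207, 209, 211, 212, 214, 213, 215, 215, 216, 215, 214, 213, 213, 212, 211, 210, 209, 207, 205, 203, 204, 204, 204, 204, 203, 201, 198, 197, 195, 194, 193, 193, 196, 197, 200, 203, 205, 208, 211, 210, 210, 209, 208, 207, 207, 206, 206, 205, 206, 204, 205, 207, 208, 210, 212, 213, 214, 170, 144, 145, 146, 145, 141, 138, 136, 135, 134, 105, 80, 130, 113, 102, 102, 100, 100, 102, 101, 66, 28, 28]
274 [207, 206, 206, 207, 207, 206, 205, 204, 203, 203, 203, 204, 203, 204, 207, 208, 211, 212, 213, 214, 215, 215, 214, 214, 213, 213, 212, 212, 210, 209, 208, 206, 205, 203, 205, 205, 206, 204, 202, 200, 197, 197, 195, 193, 193, 195, 198, 200, 202, 205, 208, 211, 210, 210, 208, 209, 208, 208, 206, 206, 206, 206, 205, 206, 208, 208, 211, 181, 149, 143, 144, 144, 146, 146, 144, 141, 139, 107, 79, 132, 114, 103, 100, 103, 100, 102, 99, 62, 28, 24]
286 [209, 208, 207, 207, 207, 207, 207, 207, 207, 207, 206, 205, 203, 201, 199, 197, 196, 199, 204, 209, 211, 213, 214, 215, 215, 214, 213, 213, 213, 212, 211, 209, 208, 207, 206, 204, 205, 205, 206, 207, 205, 203, 200, 198, 197, 195, 194, 194, 195, 198, 200, 201, 200, 198, 197, 199, 202, 205, 208, 208, 208, 207, 207, 206, 207, 206, 207, 209, 166, 140, 142, 142, 143, 146, 143, 147, 147, 113, 82, 132, 158, 163, 162, 134, 107, 101, 101, 63, 30, 24]
```

Run:
```python
from h import *
st(); c=cam('wrist'); st(); ez=np.array([0,0,1])
gr=cv2.cvtColor(c['pixels'],cv2.COLOR_RGB2GRAY)
R0=[K-.08*kx+j*.08*ky+.031*ez for j in(-1,0,1)]; print('pred rim',proj(c,R0).round(1).tolist())
sm=cv2.resize(gr[110:200,150:400],(84,30),interpolation=cv2.INTER_AREA)
for r in sm: print(''.join(' .:-=+*#%@'[min(9,v//24)] for v in r))
print(gr[130,150:400:2].tolist())
```

```text
rel x -10.7 y 1.4 z 86.4 mm F [-0.2 -0.4 -1.3] open 0.0595 t 15.35
rel x -10.8 y 1.5 z 86.4 mm F [-0.   0.2 -1.3] open 0.0601 t 15.4
pred rim [[147.1, 138.5], [271.8, 138.6], [396.3, 138.7]]
%%%%%%%%%%%%@@%%%%%%%%%%%%%%%%%%%%%%%%%%%%%%%%%%%%%%%%%%%%%%%%%%%%%%%%%%%%%%%%%%%%%%
%%%%%%%%%%%%%%%%@@@%%%%%%%%%%%%%%%%%%%%%%%%%%%%%%%%%%%%%%%%%%%%%%%%%%%%%%%%%%%%%%%%%
%%%%%%%%%%%%%%%%%%%@@@@%%%%%%%%%%%%%%%%%%%%%%%%%%%%%%%%%%%%%%%%%%%%%%%%%%%%%%%%%%%%%
%%%%%%%%%%%%%%%%%%%%%%%@@@@@%%%%%%%%%%%%%%%%%%%%%%%%%%%%%%%%%%%%%%%%%%%%%%%%%%%%%%%%
%%%%%%%%%%%%%%%%%%%%%%%%%%%@@@@@%%%%%%%%%%%%%%%%%%%%%%%%%%%%%%%%%%%%%%%%%%%%%%%%%%%%
%%%%%%%#%%#%%#%%%%%%%%%%%%%%%%%%@%%%%%%%#%%%%%%%%%%%%%%%%%#%%#%%#%%%%%%%%%%%%%%%%%%%
++*****+**++*+++**+**+**+**++**+**+******+*#****+**++**+**+++++++++**+*#%%%%%%%%%%%%
+++++++++++++++++++++++++++++++++++++++******+++++++++++++++++++++++++++#%%%%%%%%%%%
+++++++++++++++++++++++++++++++++++++++++++******+++++++++++++++++++++++++*#%%%%%%%%
++==================================-===-====================================++*##%%
*********************************+=+======++***************
[... 1566 characters left out ...]
===============+####-::::::::::::::::::::::-####*********======-:::-**#%%%
[131, 134, 134, 134, 137, 138, 140, 139, 139, 141, 142, 142, 141, 141, 142, 140, 138, 135, 135, 132, 131, 130, 133, 132, 129, 131, 131, 134, 134, 133, 133, 134, 135, 135, 136, 135, 136, 136, 136, 136, 134, 134, 134, 134, 134, 135, 136, 135, 135, 136, 138, 140, 141, 144, 144, 145, 146, 146, 146, 145, 144, 143, 144, 144, 143, 143, 141, 141, 141, 141, 141, 138, 139, 138, 138, 138, 135, 136, 136, 136, 136, 134, 136, 136, 136, 135, 135, 132, 130, 130, 129, 128, 127, 127, 127, 128, 130, 129, 128, 129, 130, 132, 131, 131, 133, 133, 140, 160, 203, 203, 201, 201, 202, 200, 200, 202, 201, 202, 203, 203, 204, 204, 206, 207, 209]
```

Everything matches its prediction (rim 138, tile edge 168, posts 216). Lowering to touch.

Request:
step_arm(
  motion=[
    [[0,-0.02,0.05],0],
    [[0,-0.02,0.1],0],
    [[0,-0.02,0.14],0],
    [[0,-0.02,0.16],0],
    [[0,-0.02,0.175],0],
    [[0,-0.02,0.175],0],
  ],
)

```text
time: 16.15
tool_pos: [0.4737, 0.2601, 0.0751]
tool_rot: [3.141, 0.0, -2.904]
contact_force: [0.5, -0.4, 0.6]
opening: 0.0599
grip_force: 14.0
```

```bash
python3 -c "
from h import *
st()"
```

```text
rel x -11.4 y 0.3 z 75.1 mm F [ 0.5 -0.4  0.6] open 0.0599 t 16.15
```

Request:
step_arm(
  motion=[
    [[-0.07,-0.005,0.067],0],
    [[-0.14,-0.005,0.135],0],
    [[-0.2,-0.005,0.215],0],
    [[-0.26,-0.005,0.3],0],
    [[-0.31,-0.005,0.39],0],
    [[-0.355,-0.005,0.488],0],
    [[-0.39,-0.005,0.59],0],
    [[-0.415,-0.005,0.69],0],
    [[-0.415,-0.005,0.69],0],
  ],
  squeeze=9,
)

```text
time: 17.27
tool_pos: [0.4973, 0.2654, 0.0326]
tool_rot: [-3.141, -0.002, -2.904]
contact_force: [0.4, -0.7, -1.4]
opening: 0.0598
grip_force: 9.0
```

Run:
```python
from h import *
st(); c=cam('wrist'); ez=np.array([0,0,1]); s=robot.observe()
g=s['tool_pos']+[0,0,.002]
for ph in (0,10,20,30):
    p=np.radians(ph); u=np.cos(p)*kx+np.sin(p)*ez; n=-np.sin(p)*kx+np.cos(p)*ez; b=g-.0735*u; fr=b+.005*n
    sw=b+.01*u+.005*n
    print(ph,'front edge',proj(c,[fr-.03*ky,fr+.03*ky]).round(1).tolist(),'back z %.4f'%(b-.005*n)[2])
S=K-.065*kx+.025*ez; print('stop',proj(c,[S-.018*ky,S+.018*ky]).round(1).tolist())
gr=cv2.cvtColor(c['pixels'],cv2.COLOR_RGB2GRAY)
print(gr[90:200:2,272].tolist())
sm=cv2.resize(gr[60:225,150:400],(84,55),interpolation=cv2.INTER_AREA)
for r in sm: print(''.join(' .:-=+*#%@'[min(9,v//24)] for v in r))
```

```text
rel x 12.8 y -0.1 z 32.6 mm F [ 0.4 -0.7 -1.4] open 0.0598 t 17.27
0 front edge [[205.4, 135.6], [342.7, 135.7]] back z 0.0299
10 front edge [[211.4, 135.1], [336.8, 135.3]] back z 0.0172
20 front edge [[216.5, 139.2], [331.6, 139.3]] back z 0.0050
30 front edge [[220.9, 146.6], [327.2, 146.8]] back z -0.0062
stop [[236.8, 125.3], [311.7, 125.4]]
[145, 162, 162, 163, 163, 162, 163, 82, 83, 78, 51, 53, 52, 54, 51, 52, 53, 53, 52, 50, 53, 34, 52, 215, 250, 254, 253, 254, 253, 254, 254, 253, 253, 254, 253, 254, 253, 253, 203, 124, 123, 124, 122, 121, 123, 121, 81, 82, 80, 80, 80, 78, 79, 80, 77]
%%%%%%%%%%%%%%%%%%%%%%%%%%%%%%%%%%%%%%%%%%%%%%%%%%%%%%%%%%%%%%%%%%%%%%%%%%%%%%%%%%%%
%%%%%%%%%%%%%%%%%%%%%%%%%%%%%%%%%%%%%%%%%%%%%%%%%%%%%%%%%%%%%%%%%%%%%%%%%%%%%%%%%%%%
%%%%%%%%%%%%%%%%%%%%%%%%%%%%%%%%%%%%%%%%%%%%%%%%%%%%%%%%%%%%%%%%%%%%%%%%%%%%%%%%%%%%
%%%%%%%%%%%%%%%@@%%%%%%%%%%%%%%%%%%%%%%%%%%%%%%%%%%%%%%%%%%%%%%%%%%%%%%%%%%%%%%%%%%%
%%%%%%%%%%%%%%%%%%@@@%%%%%%%%%%%%%%%%%%%%%%%%%%%%%%%%%%%%%%%%%%%%%%%%%%%%%%%%%%%%%%%
%%%%%%%%%%%%%%%%%%%%%@@@@%%%%%%%%%%%%%%%%%%%%%%%%%%%%%%%%%%%%%%%%%%%%%%%%%%
[... 3474 characters left out ...]
=***********========
=====================+#####+----------------------------*#####===***********========
=====================+#####+----------------------------*#####==+**********+========
=====================+#####+----------------------------*#####===+*********=========
======================#####+----------------------------*#####===+*********+========
======================#####+----------------------------*#####===***********========
======================#####+----------------------------*#####==+**********+========
======================######****************************######==+**********========-
======================###%%%##@%%@@%##########################==+*********+========-
```

Request:
step_arm(
  motion=[
    [[-0.01,0,0.04],0],
    [[-0.02,0,0.08],0],
    [[-0.025,0,0.12],0],
    [[-0.025,0,0.14],0],
    [[-0.025,0,0.14],0],
    [[-0.025,0,0.14],0],
  ],
)

```text
time: 18.08
tool_pos: [0.4993, 0.266, 0.0251]
tool_rot: [3.141, 0.0, -2.904]
contact_force: [-0.8, -0.3, -1.1]
opening: 0.0599
grip_force: 9.0
```

Request:
step_arm(
  motion=[
    [[0,0,0.01],0],
    [[0,0,0.02],0],
    [[0,0,0.025],0],
    [[0,0,0.025],0],
  ],
  squeeze=3,
)

```text
time: 18.58
tool_pos: [0.4995, 0.266, 0.0236]
tool_rot: [3.141, 0.0, -2.904]
contact_force: [-0.1, 0.4, -1.7]
opening: 0.0603
grip_force: 3.0
```

```bash
python3 -c "
from h import *
st()"
```

```text
rel x 15.1 y -0.0 z 23.6 mm F [-0.1  0.4 -1.7] open 0.0603 t 18.57
```

Request:
step_arm(
  motion=[
    [[0.015,0,0.01],0],
    [[0.02,0,0.02],0],
    [[0.02,0,0.022],0],
    [[0.02,0,0.022],0],
  ],
)

```text
time: 19.08
tool_pos: [0.4981, 0.2657, 0.0223]
tool_rot: [3.142, 0.0, -2.904]
contact_force: [0.0, -0.9, 0.7]
opening: 0.06
grip_force: 4.0
```

Request:
step_arm(
  motion=[
    [[0,0,0],0],
    [[0,0,0],0],
    [[0,0,0],0],
  ],
  hand=78,
)

```text
time: 19.45
tool_pos: [0.4982, 0.2658, 0.0223]
tool_rot: [3.141, 0.0, -2.904]
contact_force: [0.1, 1.4, -0.0]
opening: 0.064
grip_force: 0.5
```

Run:
```python
from h import *
st(); c=cam('wrist'); ez=np.array([0,0,1])
for dx in (0,):
    T=K+.028*ez; print('pred tile near edge (centre 0)',proj(c,[T-.06*kx-.03*ky,T-.06*kx+.03*ky,T-.04*kx-.03*ky,T-.04*kx+.03*ky]).round(1).tolist())
S=K-.065*kx+.025*ez; print('stop',proj(c,[S-.018*ky,S+.018*ky]).round(1).tolist())
gr=cv2.cvtColor(c['pixels'],cv2.COLOR_RGB2GRAY)
for col in(250,272,295):print(gr[96:170:2,col].tolist())
for r in(145,165):print(r,gr[r,185:230].tolist(),gr[r,320:365].tolist())
```

```text
rel x 13.8 y 0.1 z 22.3 mm F [ 0.1  1.4 -0. ] open 0.064 t 19.45
pred tile near edge (centre 0) [[205.8, 134.7], [341.8, 134.9], [208.6, 179.6], [338.9, 179.8]]
stop [[233.4, 122.9], [314.2, 123.0]]
[161, 136, 77, 71, 85, 51, 51, 50, 50, 53, 51, 53, 51, 51, 51, 52, 51, 53, 38, 147, 224, 247, 252, 253, 253, 253, 253, 253, 252, 252, 252, 253, 252, 252, 252, 252, 196]
[163, 136, 80, 75, 86, 53, 53, 53, 52, 51, 54, 51, 51, 55, 53, 52, 52, 36, 36, 149, 228, 248, 253, 253, 253, 253, 253, 253, 253, 253, 253, 253, 252, 253, 253, 253, 198]
[162, 136, 78, 72, 84, 53, 54, 53, 51, 54, 55, 54, 54, 52, 52, 55, 53, 55, 32, 146, 232, 248, 253, 253, 253, 254, 254, 254, 253, 254, 253, 253, 253, 253, 253, 253, 197]
145 [97, 98, 98, 104, 121, 121, 120, 119, 115, 100, 101, 100, 101, 99, 99, 99, 99, 99, 98, 100, 98, 99, 106, 150, 207, 229, 245, 251, 251, 252, 251, 252, 251, 251, 252, 251, 252, 252, 252, 252, 252, 252, 252, 252, 252] [254, 254, 254, 254, 254, 254, 254, 254, 254, 255, 255, 255, 255, 255, 255, 254, 254, 254, 253, 252, 237, 112, 100, 123, 164, 163, 163, 164, 164, 164, 165, 164, 164, 164, 164, 166, 164, 163, 165, 164, 165, 164, 165, 165, 163]
165 [44, 46, 46, 46, 49, 46, 48, 48, 45, 48, 47, 49, 45, 35, 30, 34, 28, 18, 22, 30, 63, 89, 95, 100, 143, 203, 225, 243, 252, 251, 252, 251, 252, 251, 251, 252, 251, 251, 252, 251, 251, 251, 251, 252, 252] [254, 254, 254, 254, 254, 254, 255, 254, 254, 254, 255, 254, 254, 254, 254, 255, 254, 254, 249, 224, 96, 87, 79, 23, 23, 19, 25, 21, 25, 30, 41, 53, 52, 51, 53, 53, 55, 56, 54, 56, 56, 52, 58, 58, 64]
```

The tile lies flat and centred (near edge at row 135, sides at 207 and 341, as predicted). Opening, then rising and going behind the lid.

Request:
step_arm(
  motion=[
    [[0,0,0],0],
    [[0,0,0],0],
    [[0,0,-0.2],0],
    [[0,0,-0.8],0],
    [[0,0,-1.6],0],
    [[0,0,-2.5],0],
    [[0,0,-3.4],0],
    [[0,0,-4.1],0],
    [[0,0,-4.1],0],
    [[0,0,-4.1],0],
  ],
  hand=35,
)

```text
time: 20.75
tool_pos: [0.4976, 0.2655, 0.2679]
tool_rot: [-3.142, -0.001, -2.904]
contact_force: [-0.3, -0.1, -1.0]
opening: 0.0792
grip_force: 0.0
```

Run:
```python
from h import *
st(); c=cam('wrist'); ez=np.array([0,0,1])
T=K+.028*ez; print('pred near edge (centre 0)',proj(c,[T-.06*kx-.03*ky,T-.06*kx+.03*ky,T+.06*kx-.03*ky,T+.06*kx+.03*ky]).round(1).tolist())
print('stops',proj(c,[K-.065*kx+.025*ez,K+.065*kx+.025*ez]).round(1).tolist())
h=K+.08*kx+.0315*ez
for th in (1.6,1.65,1.7,1.75,1.8): 
    e=h+.16*(-np.cos(th)*kx+np.sin(th)*ez); print(th,proj(c,[e-.08*ky,e+.08*ky]).round(1).tolist())
gr=cv2.cvtColor(c['pixels'],cv2.COLOR_RGB2GRAY)
m=((gr>135)&(c['pixels'].ptp(2) if False else (np.ptp(c['pixels'],axis=2)<25)&(gr>135))).astype(np.uint8)*255
sm=cv2.resize(gr[80:300,190:360],(68,73),interpolation=cv2.INTER_AREA)
for r in sm: print(''.join(' .:-=+*#%@'[min(9,v//24)] for v in r))
```

```text
rel x 13.2 y -0.1 z 267.9 mm F [-0.3 -0.1 -1. ] open 0.0792 t 20.75
pred near edge (centre 0) [[249.8, 128.4], [298.4, 128.5], [251.8, 220.8], [296.2, 220.8]]
stops [[274.1, 124.2], [274.0, 223.6]]
1.6 [[179.5, 308.7], [368.4, 308.9]]
1.65 [[180.5, 316.5], [367.4, 316.6]]
1.7 [[181.6, 323.8], [366.3, 323.9]]
1.75 [[182.8, 330.6], [365.1, 330.7]]
1.8 [[184.1, 336.8], [363.8, 336.9]]
#########%%###############%%%%%%%%%%%%%#######%%%%%%%%%%%%%%%%%#####
%%%######%%%%%%################%%%%%%%%%%%%%#####%%%%%%%%%%%%%%%%%%%
%%%%%%#######%%%%%%#################%%%%%%%%%%%######%%%%%%%%%%%%%%%
%%%%%%%%%%########%%%%%%###############%%%%%%%%%%%########%%%%%%%%%%
%%%%%%%%%%%%%%%#######%%%%%%#############%%%%%%%%%%%%%########%%%%%%
##%%%%%%%%%%%%%%%%%#######%%%%%%%###########%%%%%%%%%%%%##########%%
######%%%%%%%%%%%%%%%%%%#######%%%%%############%%%%%%%%%%%#########
###########%%%%%%%%%%%%%%%%%%%#####%%###############%%%%%%%%%%######
=+#%#############%#%#%%%%%%%%%%%%%%%####%###############%%%%%%%%####
=+#*+*+++**+*++++*+*+*++++*+*+*+*++*+*++*+*+*++++++*+**######%%%%%%%
++##+==++++++++++++++++++
[... 3621 characters left out ...]
:::     ..
.     .:--::::----::---:::--------::-----::-:::::::::::::::::      .
.     .:-:-:::-:--:-:::--:---:-----::--:----:--::::::::::-:::       
      .:--:-----:--:::----:::-:-----------:-----:::::::::::::       
      .:-----::::-::-:-:-::::----:--:-::-:-::--:-::::::::::::.      
     .:::--:-:-----------:--::::-:-:-----:-::--:-::-::::::::::      
......::::::::::::::::::::::::::::::::::::::::::::::::::::::::......
::::::::::::::::::::::::::::::::::::::::::::::::::::::::::::::::::::
:::::::::::::::::::::::::::::::::::::::-:::::::::-::::::::::::::::::
::::::::::::::::::::::::::::::::::::::::::::::::::::::::::::::::::::
::::::::::::::::::::::::::::::::::::::::::::::::::::::::::::::::::::
```

The tile is seated: rows 128-220 against the predicted 128-221, between posts and stops. Now the lid.

Request:
step_arm(
  motion=[
    [[-0.6,0,0],0],
    [[-1.4,0,0],0],
    [[-2.0,0,0],0],
    [[-2.28,0,0],0],
    [[-2.28,0,0],0],
    [[-2.28,0,0.4],0],
    [[-2.28,0,0.9],0],
    [[-2.28,0,1.3],0],
    [[-2.28,0,1.5],0],
    [[-2.28,0,1.5],0],
  ],
  hand=255,
)

```text
time: 22.05
tool_pos: [0.6303, 0.2977, 0.1775]
tool_rot: [-3.142, -0.002, -2.904]
contact_force: [-0.1, -0.7, 0.6]
opening: 0.0006
grip_force: 0.0
```

```bash
python3 -c "
from h import *
st()"
```

```text
rel x 149.7 y 0.3 z 177.5 mm F [-0.1 -0.7  0.6] open 0.0006 t 22.05
```

Request:
step_arm(
  motion=[
    [[0.25,0,-0.02],0],
    [[0.45,0,-0.05],0],
    [[0.66,0,-0.1],0],
    [[0.87,0,-0.14],0],
    [[1.08,0,-0.15],0],
    [[1.29,0,-0.145],0],
    [[1.5,0,-0.133],0],
    [[1.5,0,-0.133],0],
  ],
)

```text
time: 23.05
tool_pos: [0.5436, 0.2768, 0.1878]
tool_rot: [3.141, 0.002, -2.904]
contact_force: [0.5, 0.4, 0.7]
opening: 0.0004
grip_force: 0.0
```

Request:
step_arm(
  motion=[
    [[0.22,0,0.06],0],
    [[0.44,0,0.14],0],
    [[0.65,0,0.25],0],
    [[0.84,0,0.38],0],
    [[1.02,0,0.52],0],
    [[1.2,0,0.68],0],
    [[1.34,0,0.86],0],
    [[1.48,0,1.06],0],
    [[1.6,0,1.25],0],
    [[1.6,0,1.25],0],
  ],
)

```text
time: 24.3
tool_pos: [0.4496, 0.2539, 0.1104]
tool_rot: [-3.141, -0.002, -2.904]
contact_force: [-0.3, -0.2, -0.6]
opening: 0.0005
grip_force: 0.0
```

```bash
python3 -c "
from h import *
st()"
```

```text
rel x -36.2 y -0.1 z 110.4 mm F [-0.3 -0.2 -0.6] open 0.0005 t 24.3
```

Request:
step_arm(
  motion=[
    [[0.08,0,0.2],0],
    [[0.16,0,0.42],0],
    [[0.2,0,0.62],0],
    [[0.22,0,0.78],0],
    [[0.23,0,0.88],0],
    [[0.23,0,0.91],0],
    [[0.23,0,0.93],0],
    [[0.23,0,0.93],0],
  ],
)

```text
time: 25.3
tool_pos: [0.4366, 0.2508, 0.0565]
tool_rot: [-3.141, -0.0, -2.904]
contact_force: [-5.8, -2.2, 13.4]
opening: 0.0002
grip_force: 6.5
```

```bash
python3 -c "
from h import *
st()"
```

```text
rel x -49.6 y -0.2 z 56.5 mm F [-5.8 -2.2 13.4] open 0.0002 t 25.3
```

The lid stops firmly at 39.5 mm height, which is shut. Backing off and checking.

Request:
step_arm(
  motion=[
    [[0,0,-0.4],0],
    [[0,0,-1.2],0],
    [[0,0,-2.2],0],
    [[0,0,-3.2],0],
    [[0,0,-3.8],0],
    [[0,0,-3.8],0],
    [[0,0,-3.8],0],
  ],
)

```text
time: 26.18
tool_pos: [0.4365, 0.2507, 0.2826]
tool_rot: [-3.142, -0.001, -2.904]
contact_force: [-0.5, -0.5, 0.1]
opening: 0.0003
grip_force: 0.0
```

Run:
```python
from h import *
st(); c=cam('wrist'); ez=np.array([0,0,1])
for z in(.0395,.045): 
    T=K+z*ez; print(z,'lid corners',proj(c,[T+i*.08*kx+j*.08*ky for i in(-1,1) for j in (-1,1)]).round(1).tolist(),'tab end',proj(c,[T-.093*kx]).round(1).tolist())
gr=cv2.cvtColor(c['pixels'],cv2.COLOR_RGB2GRAY)
sm=cv2.resize(gr[100:300,160:400],(80,50),interpolation=cv2.INTER_AREA)
for r in sm: print(''.join(' .:-=+*#%@'[min(9,v//24)] for v in r))
t=cam('top'); 
import pickle; d=pickle.load(open('c0.pkl','rb'))['top']
df=np.abs(t['pixels'].astype(int)-d['pixels']).max(2); 
for n,(x,y,w,h) in {'bowl':(198,103,44,40),'glass':(273,93,34,42),'saucer':(330,110,55,50)}.items(): print(n,(df[y:y+h,x:x+w]>40).mean().round(3))
```

```text
rel x -49.7 y -0.2 z 282.6 mm F [-0.5 -0.5  0.1] open 0.0003 t 26.18
0.0395 lid corners [[212.0, 163.0], [336.3, 163.2], [218.5, 274.8], [329.6, 274.9]] tab end [[274.2, 152.9]]
0.045 lid corners [[211.1, 163.6], [337.2, 163.7], [217.8, 276.7], [330.3, 276.7]] tab end [[274.2, 153.3]]
========+**###########################################+=**###*#*################
==========+#############################################**********##############
==========*####################################################***********######
==========+############################################################*********
==========+###################################################################*#
===========#####################################################################
===========*####################################################################
===========#####################################################################
===========*####################################################################
===========#####################################################################
====
[... 2565 characters left out ...]
.. . . .... .=########
###*: ...  ..    . ..... .. ..  ...::.:.-.. ......     .   .. ... . .  .=#######
###:  .. .. .. .    ..... . .. . . ::.:.:. ....  ... .    .  ...  . . . .+######
##: ..  .  .. .  .. .... .......  .:..-.:. . .  .. .....    . .     . . ..+#####
*: .... . .. ..  ...  . . ... . .. -:.-.-..... . .  .    . ....   ..   .. .*%%%#
:..................................=:.:.-...................................-===
...................................-::::-:...................................:::
.............................::::::-::::-:::::::::::::::::::::::::::::::::::::::
.................................::-::::-:::::::::::::::::::::::::::::::::::::::
bowl 0.0
glass 0.0
saucer 0.0
```

```bash
python3 -c "
from h import *
print(robot.hand_in())"
```

```text
the job is handed in; nothing more can be done
None
```

The tile was leaned on the easel, let go, retaken by its long side edges, laid flat in the case cradle and the lid pushed shut, handed in at about 26 s with the bowl, glass and saucer not moved; the verdict was not shown to me.

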